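Set the vegetable slicer's thickness and slide its hand guard over the blade

TASK

Get the vegetable slicer ready and safe: with the fingertips, gently run the orange thickness knob along its slot past the punched dots to the four-dot notch and push it fully home into that notch, and slide the white hand guard along the rails until it sits over the blade and hides it. Only push: do not grip or lift the knob or the guard, keep off the blade, and leave the other things on the bench as they are.

Things in the scene. Friction and masses are not known exactly. Their poses are not given: they have to be found in the camera images.
- slicer: flat black and steel slicer fixed to the bench, 330 x 130 mm, rail tops 68 mm up. Origin: underside centre; x along the rails from feed end to handle loop, z up. Rails at y = -60 and +60, 10 wide. Feed plate (tips a little as the knob runs) and rear plate lie 8 to 20 mm below the rail tops. Steel wing level with the rails on the -y side: x -104 to 14, y -65 to -137.
- knob (a point): point on the axis of the orange knob, 20 mm above the wing. Knob 19 mm across, from 1 to 25 mm above the wing; captive, turns nothing, slides on a pin in a comb-shaped slot: a lane along the slicer's x at y = -112 mm, with five notches off it towards +y (the rail), 20 mm apart, rounded teeth between them. It starts in the lane.
- selector_run (a joint): knob along the lane, m: 0 at the one-dot notch, 0.02 at two dots, 0.04 three, 0.06 four, 0.08 five (slot end); grows towards the slicer's +x. About 1.5 N of friction moves it and it stays where left; in a notch it cannot run.
- selector_seat (a joint): knob sideways, m: 0 in the lane, 0.015 fully home in a notch; grows towards the slicer's +y. About 1.5 N of friction; stays where left; the notch's end is a hard stop.
- notch4 (a point): where the knob's axis stands when home in the four-dot notch (slicer x = -25, y = -97 mm), at the height of the wing's top. Each notch has its one to five black punched dots in a row between it and the rail; four dots is the second from the handle-loop end.
- slicer_guard: white hand guard, loose, resting on the rails by a flange 90 (along the rails) x 128 x 7 mm; a tongue below it keeps it between the rails (3 mm play each side). On the flange a block 70 (along) x 92 mm with upright sides up to 29 mm above the rail tops, then a round black grip 42 mm across up to 50 mm. Origin: centre of the flange underside; axes as the slicer's. About 0.15 to 0.31 kg. It starts on the -x side of the blade.
- guard_grip (a point): centre of the guard's black grip, 42 mm above the rail tops
- blade_mid (a point): middle of the blade, at rail-top height (slicer x = 31 mm, y = 0); the guard's origin comes to within 28 mm of this point along the rails
- blade: steel blade across the slicer, slicer x 18 to 44 mm, between the rails, its top 6 mm below the rail tops; do not touch. Origin at the slicer's origin.
- price_scale: price scale fixed to the bench beside the slicer; obstacle: its flat platter, 112 mm above the bench, spans x -115 to 227 and y -194 to 194 mm of its origin (underside), with axes as the world
- shaker: steel salt shaker, 53 mm across, 88 mm tall; bystander, origin centre of underside
- celery_s1: green celery stick lying flat, 18 x 87 x 8 mm; bystander, origin centre of underside
- bench_scraper: dough scraper lying flat, steel blade, brown handle, 104 x 125 x 18 mm; bystander, origin centre of underside
- timer: cream kitchen timer, 68 x 68 x 22 mm; bystander, origin centre of underside

How it is judged:
At the end, for the whole second after the job is handed in: The knob stands in the four-dot notch (run 56 to 64 mm), at least 12 of 15 mm home; the guard lies flat at rest on the rails, its centre within 28 mm of the blade's middle along the rails, so that the blade is hidden (value of joint selector_run between 0.056 and 0.064 m and value of joint selector_seat above 0.012 m and x of slicer_guard in the frame of blade_mid between -0.028 and 0.028 m and y of slicer_guard in the frame of blade_mid between -0.008 and 0.008 m and z of slicer_guard in the frame of blade_mid between -0.004 and 0.004 m and angle between slicer_guard's own z axis and vertical below 0.06 rad and linear speed of slicer_guard below 0.02 m/s); the robot touches nothing.
It fails at once if the blade is touched (contact force between the fingers and blade above 1 N).
It fails at once if the guard is lifted or tipped off its rails (z of slicer_guard in the frame of blade_mid above 0.012 m or angle between slicer_guard's own z axis and vertical above 0.15 rad).
It fails at once if the knob or the guard is gripped between the fingers (distance between the grasp point and knob below 0.013 m or distance between the grasp point and guard_grip below 0.013 m).
It fails at once if the knob or the guard is pushed harder than 25 N (contact force between the fingers and selector_seat above 25 N or contact force between the fingers and slicer_guard above 25 N).
It fails at once if a bystander is moved more than 30 mm (distance of any of shaker, celery_s1, bench_scraper, timer from where it was at the start of the episode above 0.03 m).
It also fails if it takes over 48 s, if anything falls off the work surface, if the arm or the gripper's body presses on something with over 40 N, if the wrist force passes 120 N, or if a joint passes its speed limit or range.

ROBOT

A 7-joint arm with a two-finger parallel gripper is mounted at the origin on a cart in front of the work surface, level with it; the furniture and walls round the work are solid. World frame = base frame: x ahead of the robot, y to its left, z up, the work surface at z = 0. Lengths are in m, angles in rad, forces in N, time in s.
With the tool pointing down it reaches from about 0.425 to 0.875 m from the base axis. Payload 8.4 kg.
Tool frame: the origin (TCP) lies midway between the tips of the shut fingers; the grasp point (between the pads) lies 19 mm behind it; z points along the fingers, y is the line along which they close (so a half turn about z gives the same grasp; the last joint's range is limited). The gripper opens to 85 mm and grips with 20 to 120 N. Pads are 22 mm wide; open, the fingers measure 114 mm over their backs; the gripper's body (76 mm by 85 mm) begins 54 mm behind the grasp point. The pads swing forward as they close: fully open they stand 13 mm farther back than shut.
Start: joints at [1.143, 0.333, 0.04, 1.465, -0.013, 1.343, -0.059], TCP at [0.21, -0.615, 0.21] pointing down, gripper open.
Joint ranges: [-2.58, 2.58], [-0.38, 2.09], [-1.3, 1.39], [0.25, 2.4], [-1.5, 4.64], [0.08, 2.09], [-2.65, 2.65]. Speed limits (rad/s): [2.22, 2.22, 2.79, 2.79, 3.14, 3.14, 3.14].

INTERFACE

Orientations are given as a 3x3 rotation matrix whose columns are the frame's x, y, z axes.
In Python, from bench import * gives the robot as it stands. The module is installed in compiled form; this text tells all that it offers.
- The arm moves only by the tool servo_tool, never from a script. Its argument "rows" is a list of rows, each a list of 3 entries, a list of its own where there are three numbers: the shift along the world's x, y, z in cm, then the turn, a rotation vector about the world's x, y, z in rad, then the opening, from -1 (shut) to 1 (fully open), so that 0 is half open. A call has 1 to 20 rows; each row is the pose to reach, as a shift and turn from the pose commanded when the call began; what a row does not reach only later rows make up. A row lasts 1/8 s, in which the tool goes at most 62.5 mm and 10.7 degrees, less where a joint would pass 70% of its speed; a pose out of reach is approached as far as the arm can. A call with a gripper value outside its range is refused whole. The fingers move at their own pace and stop on an object; "grip_force" is the grip in N (left out, the last holds). Time passes only in rows, so rows that repeat a pose let the fingers close. It gives the time, the measured TCP pose, the force, the opening and the grip force at its end, in the units of the state.
- state(): the state, without advancing time (a new reading comes with each control period).
- grab_frame(name): name is "scene" or "side" or "wrist"; returns a dict with "pixels" (384x512x3 uint8, blue, green, red), "z_map" (384x512 float32, m along the optical axis (not along the pixel's ray), 0 where there is no reading), "fx", "fy", "cx", "cy" (pixels), "view" (4x4, takes a point from world to camera coordinates); the wrist camera has in their place "T_tool_cam" (4x4, takes a point from camera to tool coordinates, whose origin is the TCP and whose axes are the flange's). Camera axes: x right, y up, looking along -z (the intrinsics and any distortion apply to the point x, -y, -z); pixel columns grow to the right and rows downward; lengths in m; the calibration is good to about 2 mm. A picture is of the moment at which its call begins: read the wrist's pose just before it.
- job_done(): hands the job in; it is judged then, once.
Trained networks look in a picture, given as the dict that the camera call returned (one of the last four; its "shot" number tells which), for a name from the list of things; names that differ only in an ending like _2 or _b are one class to them, and where a whole thing is asked for, a point or a joint stands for the part that bears it (a point fixed in the world has none). Each returns a list of dicts, best first, with "p" (0 to 1); they miss things now and then, are a little off and sometimes report something else, mostly with a low value. They report only what shows in the picture. A call takes as long as a camera call.
- spot_in(name, picture): "point" ([column, row] in pixels, amid what is visible of it).
- silhouettes(name, picture): "region" (384x512 bool, what is visible of it) and "point" ([column, row] in pixels, amid what is visible of it).
- mark_of(name, picture): "point" ([column, row] in pixels: a listed point, or the origin of a listed thing).
The state is a dict: "time_s": time; "joint_positions": joint angles; "dq": joint speeds; "effort": joint torques, N m; "eef_pos": TCP position; "ee_rot": TCP orientation; "wrist_force": force on the tool from outside, world axes, zero at the start; "moment": the same for the moment, N m; "grip_width": finger opening in m; "grip_force": force on a finger pad.
Only numpy, scipy, OpenCV 4.12 (cv2) and the standard library are available. Lean on these libraries where they do the work, as an engineer would, in place of code of your own. Each camera call takes 0.05 s, during which the arm holds its last target. There are 200 camera calls.

## Working session

There is one attempt and no reset: what is moved stays moved. The work goes in short steps, Python scripts to look and compute and a tool call to move; the robot and the scene stay as the last step left them, time stands still between calls to the robot, and variables do not carry over. Pictures are saved under pics/ and viewed, at most 13 in all, crops included, and the job is handed in when it is done.

Besides the shell and the picture viewer there is one more tool, called as name(argument=value, ...) on one line, values as JSON. servo_tool: Moves the arm, as the interface text tells. Its arguments: {"type":"object","properties":{"rows":{"type":"array","items":{"type":"array"}},"grip_force":{"type":"number"}},"required":["rows"]}

```bash
mkdir -p pics
cat > h.py <<'E'
from bench import *
import numpy as np, cv2
def w(f,px,r=2):
    u,v=px; 
    a=f["z_map"][int(v)-r:int(v)+r+1,int(u)-r:int(u)+r+1]; d=np.median(a[a>0])
    p=np.array([(u-f["cx"])/f["fx"]*d,-(v-f["cy"])/f["fy"]*d,-d,1])
    return (np.linalg.inv(f["view"])@p)[:3]
def proj(f,P):
    c=f["view"]@np.append(P,1); return [f["cx"]+f["fx"]*c[0]/-c[2], f["cy"]-f["fy"]*c[1]/-c[2]]
def ray(f,px,z):
    # intersect with plane z
    V=np.linalg.inv(f["view"]); d=V[:3,:3]@np.array([(px[0]-f["cx"])/f["fx"],-(px[1]-f["cy"])/f["fy"],-1]); o=V[:3,3]
    return o+d*(z-o[2])/d[2]
E
python3 - <<'E'
from h import *
np.set_printoptions(precision=4,suppress=True)
s=state();print(s["time_s"],s["eef_pos"],s["ee_rot"],s["wrist_force"])
for n in("scene","side"):
    f=grab_frame(n);cv2.imwrite(f"pics/{n}0.png",f["pixels"])
    print(n,[k for k in f],np.linalg.inv(f["view"])[:3,3])
    for t,z in(("slicer",None),("knob",.088),("notch4",.068),("slicer_guard",.068),("guard_grip",.11),("blade_mid",.068),("price_scale",None),("shaker",0),("celery_s1",0),("bench_scraper",0),("timer",0)):
        for m in mark_of(t,f)[:1]:
            print(t,round(m["p"],2),np.round(m["point"]), ray(f,m["point"],z or 0))
E
```

```text
0.0 [ 0.2097 -0.6147  0.2088] [[ 0.9464  0.3229 -0.0006]
 [ 0.3229 -0.9464  0.0016]
 [-0.0001 -0.0017 -1.    ]] [-0.0596 -0.7319  1.2315]
scene ['pixels', 'z_map', 'fx', 'fy', 'cx', 'cy', 'view', 'shot'] [-0.1587  0.6409  0.7943]
slicer 0.78 [342. 189.] [ 0.5509 -0.4083  0.    ]
knob 0.41 [347. 188.] [ 0.4661 -0.312   0.088 ]
notch4 0.88 [351. 191.] [ 0.4616 -0.335   0.068 ]
slicer_guard 0.64 [326. 171.] [ 0.6102 -0.3707  0.068 ]
guard_grip 0.85 [328. 168.] [ 0.5782 -0.3354  0.11  ]
blade_mid 0.85 [350. 171.] [ 0.5503 -0.4431  0.068 ]
price_scale 0.41 [342. 190.] [ 0.5462 -0.4026  0.    ]
celery_s1 0.52 [197. 292.] [0.4705 0.3127 0.    ]
bench_scraper 0.63 [170. 320.] [0.4353 0.4138 0.    ]
timer 0.62 [189. 258.] [ 0.597   0.2594 -0.    ]
side ['pixels', 'z_map', 'fx', 'fy', 'cx', 'cy', 'view', 'shot'] [ 0.3927 -1.4013  0.9588]
slicer 0.82 [260. 281.] [ 0.5523 -0.4241  0.    ]
knob 0.36 [229. 241.] [ 0.4669 -0.3127  0.088 ]
notch4 0.96 [230. 256.] [ 0.4657 -0.3687  0.068 ]
slicer_guard 0.87 [264. 248.] [ 0.5821 -0.3418  0.068 ]
guard_grip 0.59 [260. 236.] [ 0.5681 -0.3324  0.11  ]
blade_mid 0.9 [260. 269.] [ 0.5493 -0.4427  0.068 ]
shaker 0.63 [308. 238.] [ 0.7645 -0.2297  0.    ]
bench_scraper 0.55 [209. 162.] [0.4401 0.4265 0.    ]
timer 0.73 [229. 241.] [ 0.4749 -0.201  -0.    ]
```

```bash
python3 -c "
import cv2,numpy as np
a=np.hstack([cv2.imread('pics/scene0.png'),cv2.imread('pics/side0.png')]);cv2.imwrite('pics/both0.png',cv2.resize(a,(800,300)))"
```

```text
(no output)
```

View pics/scene0.png

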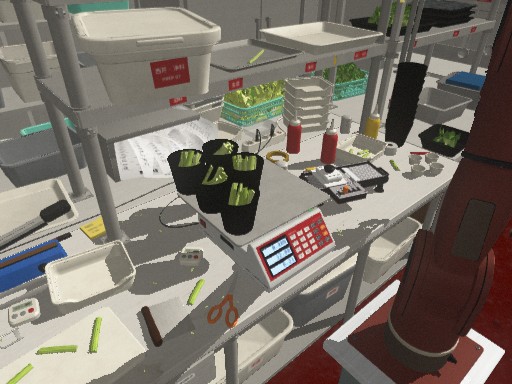

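View pics/side0.png

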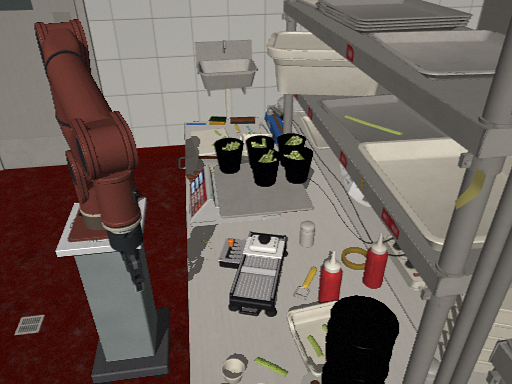

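Side view: the slicer is around (260,270), the knob at (231,241) and the guard at (264,245). The handle loop is nearest the camera, so slicer +x is roughly world −y. The scale with cups stands just beyond the guard. I'll move overhead for a close look.

servo_tool(rows=[[[5,3,7],[0,0,0],-1],[[10,6,12],[0,0,0],-1],[[15,10,16],[0,0,0],-1],[[20,13,17],[0,0,0],-1],[[25,16,17],[0,0,0],-1],[[27,19,17],[0,0,0],-1],[[27,19,17],[0,0,0],-1],[[27,19,17],[0,0,0],-1]])

```text
time_s: 2.2
eef_pos: [0.4804, -0.4246, 0.3796]
ee_rot: [[0.946, 0.325, -0.0], [0.325, -0.946, 0.0], [-0.0, -0.0, -1.0]]
wrist_force: [-0.3, -0.2, 0.2]
grip_width: 0.0002
grip_force: 0.0
```

```bash
cat >> h.py <<'E'
np.set_printoptions(precision=4,suppress=True)
def wrist():
    s=state(); f=grab_frame("wrist")
    T=np.eye(4);T[:3,:3]=s["ee_rot"];T[:3,3]=s["eef_pos"]
    f["view"]=np.linalg.inv(T@np.array(f["T_tool_cam"])); return s,f
def cloud(f):
    v,u=np.mgrid[:384,:512];d=f["z_map"]
    P=np.stack([(u-f["cx"])/f["fx"]*d,-(v-f["cy"])/f["fy"]*d,-d,np.ones_like(d)],-1)
    return (P@np.linalg.inv(f["view"]).T)[...,:3]
def orange(f,zmin=.06,zmax=.1):
    h=cv2.cvtColor(f["pixels"],cv2.COLOR_BGR2HSV);P=cloud(f)
    m=(h[...,0]>3)&(h[...,0]<22)&(h[...,1]>150)&(h[...,2]>100)&(P[...,2]>zmin)&(P[...,2]<zmax)&(f["z_map"]>0)
    return m,P
E
python3 - <<'E'
from h import *
s,f=wrist();print(s["time_s"],s["eef_pos"],s["wrist_force"]);cv2.imwrite("pics/w1.png",f["pixels"])
print(np.linalg.inv(f["view"])[:3])
for t,z in(("slicer",0),("knob",.088),("notch4",.068),("slicer_guard",.068),("guard_grip",.11),("blade_mid",.068)):
    for m in mark_of(t,f)[:1]: print(t,round(m["p"],2),np.round(m["point"]), ray(f,m["point"],z))
m,P=orange(f);print(m.sum(),P[m].min(0),P[m].max(0),P[m].mean(0))
f2=grab_frame("side");m,P=orange(f2);print(m.sum(),P[m].mean(0))
for n,zr in(("slicer_guard",(.06,.13)),):
  for g in(f,f2):
    P=cloud(g)
    for r in silhouettes(n,g)[:1]:
        q=P[r["region"]&(g["z_map"]>0)];q=q[(q[:,2]>zr[0])&(q[:,2]<zr[1])];print(n,r["p"],np.percentile(q,[2,50,98],axis=0))
# scale platter points
P=cloud(f2);q=P[(abs(P[...,2]-.112)<.006)&(P[...,1]>-.3)&(P[...,0]>.35)&(P[...,0]<1)];print("plat",np.percentile(q,[1,99],axis=0))
E
```

```text
2.2 [ 0.4804 -0.4246  0.3796] [-0.3488 -0.1566  0.2398]
[[ 0.3237  0.8939  0.3101  0.5596]
 [-0.9462  0.3056  0.1067 -0.3983]
 [ 0.0006 -0.328   0.9447  0.5431]]
slicer 0.95 [256.  79.] [ 0.5567 -0.4102  0.    ]
knob 0.62 [169. 117.] [ 0.4714 -0.3117  0.088 ]
notch4 0.9 [200. 126.] [ 0.4706 -0.3535  0.068 ]
slicer_guard 0.82 [218.  47.] [ 0.5785 -0.3465  0.068 ]
guard_grip 0.76 [213.  44.] [ 0.5786 -0.3452  0.11  ]
blade_mid 0.74 [276.  95.] [ 0.5451 -0.4416  0.068 ]
199 [ 0.3595 -0.3204  0.0609] [ 0.4806 -0.0873  0.0946] [ 0.4588 -0.2843  0.0857]
55 [ 0.4403 -0.2206  0.0837]
slicer_guard 0.81 [[ 0.5168 -0.3954  0.0728]
 [ 0.5777 -0.3484  0.0951]
 [ 0.6324 -0.2934  0.1173]]
slicer_guard 0.59 [[ 0.5156 -0.3984  0.0648]
 [ 0.5756 -0.3621  0.0885]
 [ 0.6404 -0.2999  0.1172]]
plat [[ 0.3957 -0.2033  0.1068]
 [ 0.8249  0.7587  0.1172]]
```

View pics/w1.png

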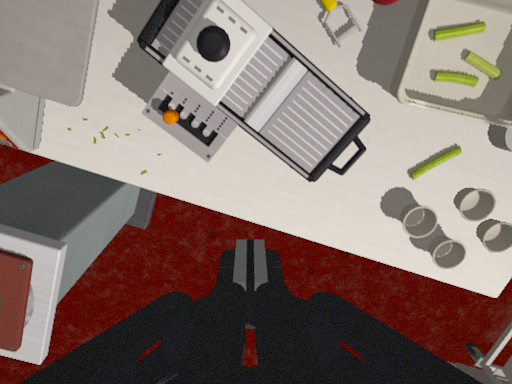

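The wrist view shows the knob at (171,117), the guard grip at (213,44), and the blade band from (248,125) to (305,68). The wing's outer corners are at about (146,107) and (209,160), and the handle-end corners at (313,178) and (368,117). The scale is at the upper left.

Run:
```python
from h import *
s,f=wrist();P=cloud(f)
o=[]
for px,m in(((141,42),(-.165,-.065)),((313,178),(.165,-.065)),((368,117),(.165,.065)),((146,107),(-.104,-.137)),((209,160),(.014,-.137))):
    o.append((ray(f,px,.066)[:2],m))
W=np.array([a for a,_ in o]);M=np.array([b for _,b in o])
wc,mc=W.mean(0),M.mean(0);H=(M-mc).T@(W-wc);U,S,Vt=np.linalg.svd(H);R=Vt.T@np.diag([1,np.linalg.det(Vt.T@U.T)])@U.T;t=wc-R@mc
print("yaw",np.degrees(np.arctan2(R[1,0],R[0,0])),"t",t);print((W-(M@R.T+t))*1000)
tosl=lambda p:(np.asarray(p)[...,:2]-t)@R
z=P[...,2];d=f["z_map"]>0
near=d&(np.linalg.norm(P[...,:2]-t,axis=-1)<.25)
# guard block top
m=near&(z>.094)&(z<.101)&(f["pixels"].min(-1)>120)&(tosl(P)[...,1]>-.06)
r=cv2.minAreaRect(P[m][:,:2].astype(np.float32)*1000);print("block top",r)
h=cv2.cvtColor(f["pixels"],cv2.COLOR_BGR2HSV)
k=near&(h[...,1]>150)&(h[...,0]>3)&(h[...,0]<22)&(h[...,2]>100)&(z>.075)
ys,xs=np.nonzero(k);px=(xs.mean(),ys.mean());print("knob px",px,k.sum())
q=ray(f,px,.085);print("knob",q,tosl(q),"cloud",P[k].mean(0))
g=near&(z>.108)&(z<.125)&(f["pixels"].max(-1)<80);print("grip",P[g].mean(0),tosl(P[g].mean(0)))
for a in((.031,0),(-.025,-.097),(-.025,-.112)):print(a,R@np.array(a)+t)
# wing extents by depth
wing=near&(abs(z-.068)<.004)&(tosl(P)[...,1]<-.07)&(tosl(P)[...,1]>-.16);print("wing",np.percentile(tosl(P[wing]),[1,99],axis=0),z[wing].mean())
rr=near&(abs(z-.068)<.004);print("all",np.percentile(tosl(P[rr]),[.5,99.5],axis=0))
p=d&(abs(z-.112)<.006)&(P[...,1]>-.3);print("plat",np.percentile(P[p],[1,99],axis=0))
e=near&(h[...,2]>100)
```

```text
yaw -110.02717559513007 t [ 0.5593 -0.4135]
[[ -3.8801 -12.8484]
 [  6.5969   7.2596]
 [ -5.3067  11.9564]
 [  3.8703  -5.3485]
 [ -1.2804  -1.019 ]]
block top ((578.2523803710938, -344.0955505371094), (65.9068374633789, 87.89510345458984), 70.78754425048828)
knob px (np.float64(169.2037037037037), np.float64(115.5925925925926)) 162
knob [ 0.4726 -0.312   0.085 ] [-0.0657 -0.1163] cloud [ 0.4734 -0.3128  0.0894]
grip [ 0.5791 -0.3446  0.1152] [-0.0715 -0.005 ]
(0.031, 0) [ 0.5487 -0.4426]
(-0.025, -0.097) [ 0.4767 -0.3568]
(-0.025, -0.112) [ 0.4627 -0.3516]
wing [[-0.1034 -0.1418]
 [ 0.0134 -0.0706]] 0.0674312593022387
all [[-0.1498 -0.142 ]
 [ 0.1508  0.0597]]
plat [[ 0.4487 -0.2032  0.1078]
 [ 0.5714 -0.1022  0.1138]]
```

servo_tool(rows=[[[0,4,-4],[0,0,-0.17],-1],[[0.2,8,-8],[0,0,-0.34],-1],[[0.4,12,-12],[0,0,-0.51],-1],[[0.4,14.7,-17],[0,0,-0.68],-1],[[0.4,14.7,-22],[0,0,-0.68],-1],[[0.4,14.7,-26],[0,0,-0.68],-1],[[0.4,14.7,-26],[0,0,-0.68],-1],[[0.4,14.7,-26],[0,0,-0.68],-1]])

```text
time_s: 3.75
eef_pos: [0.4848, -0.2787, 0.1215]
ee_rot: [[0.939, -0.344, 0.002], [-0.344, -0.939, -0.001], [0.002, 0.0, -1.0]]
wrist_force: [0.7, 0.4, -0.4]
grip_width: -0.0001
grip_force: 0.0
```

```bash
cat >> h.py <<'E'
t=np.array([.5551,-.4120]);a=np.radians(-109.7);R=np.array([[np.cos(a),-np.sin(a)],[np.sin(a),np.cos(a)]])
tosl=lambda p:(np.asarray(p)[...,:2]-t)@R
def look(f):
    P=cloud(f);z=P[...,2];sl=tosl(P);h=cv2.cvtColor(f["pixels"],cv2.COLOR_BGR2HSV)
    near=(f["z_map"]>0)&(np.linalg.norm(P[...,:2]-t,axis=-1)<.25)
    k=near&(h[...,1]>150)&(h[...,0]>3)&(h[...,0]<22)&(h[...,2]>60)&(z>.072)&(z<.1)&(sl[...,1]<-.07)
    if k.sum()>10:
        ys,xs=np.nonzero(k);print("knob sl mm",1000*tosl(ray(f,(xs.mean(),ys.mean()),.088)),"n",k.sum(),"ext",1000*np.percentile(sl[k],[3,97],axis=0).ravel())
    g=near&(z>.109)&(z<.122)&(f["pixels"].max(-1)<80)&(abs(sl[...,1])<.04)
    if g.sum()>10: print("grip sl mm",1000*sl[g].mean(0),"n",g.sum())
E
python3 - <<'E'
from h import *
s,f=wrist();cv2.imwrite("pics/w2.png",f["pixels"]);print(s["time_s"],s["eef_pos"],tosl(s["eef_pos"]));look(f);look(grab_frame("side"))
E
```

```text
3.75 [ 0.4848 -0.2787  0.1215] [-0.1018 -0.1111]
knob sl mm [ -67.892 -109.462] n 773 ext [ -75.6329 -118.1023  -59.6036 -103.4955]
grip sl mm [-73.0941  -5.982 ] n 4374
knob sl mm [ -59.8623 -109.4108] n 33 ext [ -69.0362 -118.3524  -55.9602 -103.1678]
grip sl mm [-67.9241   1.605 ] n 79
```

View pics/w2.png

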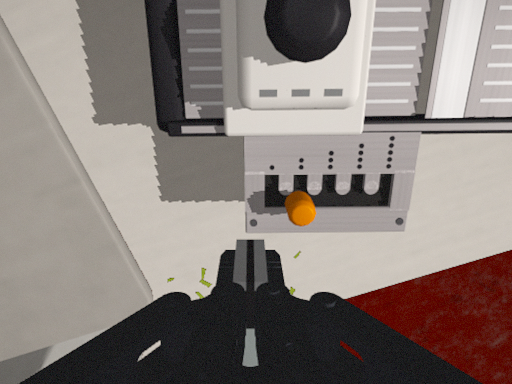

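The close view, aligned with the slicer, shows the knob at (300,208) opposite the two-dot column. The four-dot column is at (361,158), and the wing's ends are at (246,231) and (408,231).

Run:
```python
from h import *
s,f=wrist()
for px in((246,231),(408,231),(272,167),(301,163),(331,158),(361,158),(391,152),(246,135),(420,135)):print(px,1000*tosl(ray(f,px,.068)))
```

```text
(246, 231) [-103.2983 -135.0553]
(408, 231) [  15.944  -136.1394]
(272, 167) [-84.8112 -86.5142]
(301, 163) [-64.9873 -83.8574]
(331, 158) [-44.6892 -80.5282]
(361, 158) [-24.241  -80.7099]
(391, 152) [ -4.3354 -76.7211]
(246, 135) [-102.4124  -64.3218]
(420, 135) [ 13.475  -65.3447]
```

servo_tool(rows=[[[0,0,-2.5],[0,0,0],-1],[[0,0,-4.6],[0,0,0],-1],[[0,0,-4.6],[0,0,0],-1]])

```text
time_s: 4.28
eef_pos: [0.4834, -0.278, 0.0735]
ee_rot: [[0.939, -0.344, -0.001], [-0.344, -0.939, 0.001], [-0.001, -0.0, -1.0]]
wrist_force: [0.1, -0.3, 0.2]
grip_width: -0.0001
grip_force: 0.0
```

servo_tool(rows=[[[-0.17,-0.47,0],[0,0,0],-1],[[-0.34,-0.94,0],[0,0,0],-1],[[-0.47,-1.32,0],[0,0,0],-1],[[-0.61,-1.69,0],[0,0,0],-1],[[-0.74,-2.07,0],[0,0,0],-1],[[-0.88,-2.45,0],[0,0,0],-1],[[-1.01,-2.82,0],[0,0,0],-1],[[-1.15,-3.2,0],[0,0,0],-1],[[-1.28,-3.58,0],[0,0,0],-1],[[-1.42,-3.95,0],[0,0,0],-1],[[-1.55,-4.33,0],[0,0,0],-1],[[-1.55,-4.33,0],[0,0,0],-1]])

```text
time_s: 5.78
eef_pos: [0.4681, -0.3218, 0.0737]
ee_rot: [[0.939, -0.345, -0.0], [-0.345, -0.939, -0.0], [-0.0, 0.0, -1.0]]
wrist_force: [-0.4, -0.5, 0.2]
grip_width: -0.0002
grip_force: 0.0
```

Run:
```python
from h import *
s,f=wrist();cv2.imwrite("pics/w3.png",f["pixels"]);print(s["time_s"],s["eef_pos"],tosl(s["eef_pos"]));look(f);look(grab_frame("side"))
```

```text
5.775 [ 0.4681 -0.3218  0.0737] [-0.0556 -0.1123]
knob sl mm [ -67.3302 -106.3011] n 934 ext [ -74.4865 -115.276   -58.9507 -103.2919]
grip sl mm [-71.3827 -11.4716] n 4923
knob sl mm [ -50.3239 -105.7331] n 15 ext [ -69.1038 -115.8788  -56.1012 -103.0193]
grip sl mm [-67.8968   1.3975] n 79
```

View pics/w3.png

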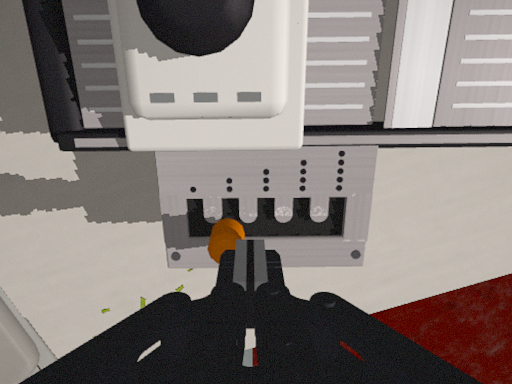

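Run:
```python
from h import *
s,f=wrist();P=cloud(f);print("TCP px",proj(f,s["eef_pos"]),"wrist",s["wrist_force"])
p=np.array(s["eef_pos"])
print("pad top px",proj(f,p+np.r_[R@[0,.011],0]),"proj knob base/top",proj(f,np.r_[t+R@[-.066,-.112],.069]),proj(f,np.r_[t+R@[-.066,-.112],.093]))
for v in(238,242,248,256,265,275,290):
    for u in(238,245,257,264): print(v,u,1000*np.r_[tosl(P[v,u]),P[v,u,2]],end=" ")
    print()
for px in((230,222),(230,235),(225,250)):print("k",1000*np.r_[tosl(P[px[1],px[0]]),P[px[1],px[0],2]])
c=cv2.resize(f["pixels"][170:320,150:350],(800,600));cv2.imwrite("pics/c3.png",c)
```

```text
TCP px [np.float64(247.2810788270062), np.float64(234.9642380126277)] wrist [ 0.1798 -1.3448 -0.3114]
pad top px [np.float64(247.0569473334655), np.float64(216.83531407153754)] proj knob base/top [np.float64(229.90356492128018), np.float64(230.99191329527338)] [np.float64(227.15287570763124), np.float64(252.64162403802942)]
238 238 [ -60.5986 -106.1008   88.7548] 238 245 [ -57.5043 -117.5177   67.1278] 238 257 [ -50.5413 -117.6095   67.0679] 238 264 [ -46.4201 -118.3469   65.7355] 
242 238 [ -60.0864 -101.6535  101.1637] 242 245 [ -56.813  -101.4185  101.6498] 242 257 [ -51.2317 -101.6638  101.2862] 242 264 [ -46.4901 -119.9302   67.6583] 
248 238 [ -59.8898 -101.5729  106.9015] 248 245 [ -56.7346 -101.3751  107.2999] 248 257 [ -51.3342 -102.0548  106.18  ] 248 264 [ -48.238  -101.2105  107.7213] 
256 238 [ -59.6513 -101.5096  113.8843] 256 245 [-53.9608 -27.9496 237.2545] 256 257 [ -51.4783 -102.0472  113.1021] 256 264 [ -48.4523 -102.0936  113.0683] 
265 238 [ -59.4368 -101.8424  120.397 ] 265 245 [ -56.543  -101.3648  121.1916] 265 257 [ -51.6503 -101.2659  121.415 ] 265 264 [ -48.7641 -101.7889  120.628 ] 
275 238 [ -59.1977 -101.8774  127.4565] 275 245 [ -56.4671 -101.9998  127.31  ] 275 257 [ -51.7783 -101.8991  127.5201] 275 264 [ -49.1006 -101.1009  128.7394] 
290 238 [-58.7167 -99.4633 140.1671] 290 245 [ -56.444  -105.3348  132.2274] 290 257 [ -52.0009 -100.9163  138.275 ] 290 264 [ -49.5149 -100.5728  138.7705] 
k [ -65.4518 -104.1676   73.7507]
k [ -64.604  -104.3915   88.7214]
k [ -66.316  -106.005   100.8464]
```

View pics/c3.png

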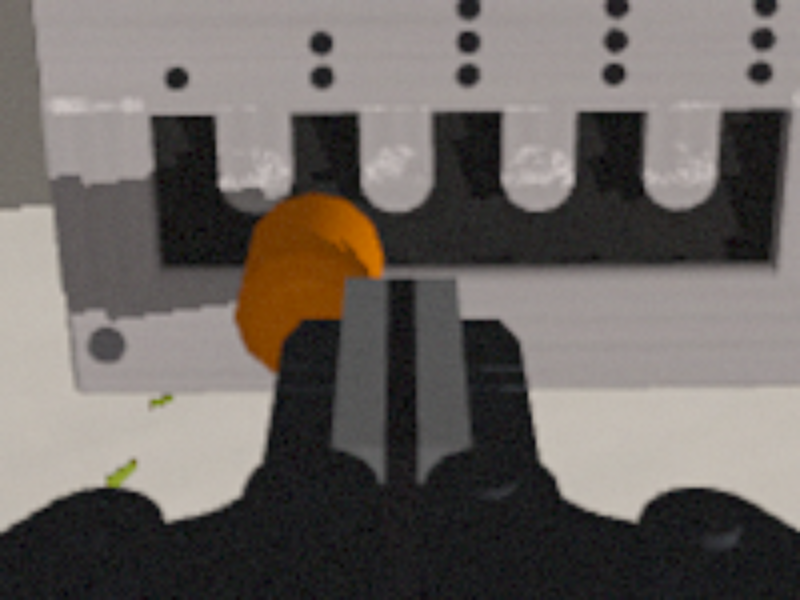

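The finger pads end at z ≈ 0.10 by depth, about 26 mm above the reported TCP. They passed over the knob, which stayed at (230,230). I'll go back behind it and lower in small steps, feeling for contact.

servo_tool(rows=[[[0,0,1],[0,0,0],-1],[[0.6,1.8,1],[0,0,0],-1],[[1.26,3.52,1],[0,0,0],-1],[[1.26,3.52,0],[0,0,0],-1],[[1.26,3.52,-0.25],[0,0,0],-1],[[1.26,3.52,-0.25],[0,0,0],-1]])

```text
time_s: 6.68
eef_pos: [0.4803, -0.2867, 0.0706]
ee_rot: [[0.939, -0.345, -0.001], [-0.345, -0.939, 0.0], [-0.001, 0.0, -1.0]]
wrist_force: [-0.3, -0.2, 1.0]
grip_width: -0.0001
grip_force: 0.0
```

Run:
```python
from h import *
s,f=wrist();P=cloud(f);print(s["time_s"],s["eef_pos"],tosl(s["eef_pos"]),s["wrist_force"],s["grip_width"]);look(f)
for v in(230,234,236,238,240,242,246,260):
    print(v,[tuple(np.round(1000*np.r_[tosl(P[v,u]),P[v,u,2]])) for u in(240,258)])
f=grab_frame("side");sl=silhouettes;P=cloud(f)
m=(f["z_map"]>0)&(np.linalg.norm(tosl(P)-tosl(s["eef_pos"]),axis=-1)<.03)&(P[...,2]>.075)
print("low pts",np.sort(P[m][:,2])[:15]);print(m.sum(),proj(f,s["eef_pos"]))
cv2.imwrite("pics/c4.png",cv2.resize(f["pixels"][190:270,190:300],(770,560),interpolation=cv2.INTER_NEAREST))
```

```text
6.675 [ 0.4803 -0.2867  0.0706] [-0.0928 -0.1126] [-0.2623 -0.2066  1.0334] -7.530502556896747e-05
knob sl mm [ -67.8892 -108.7045] n 1362 ext [ -75.5468 -117.4562  -59.5865 -103.4673]
grip sl mm [-73.059  -12.1743] n 4691
230 [(np.float64(-97.0), np.float64(-111.0), np.float64(68.0)), (np.float64(-87.0), np.float64(-114.0), np.float64(61.0))]
234 [(np.float64(-97.0), np.float64(-114.0), np.float64(67.0)), (np.float64(-87.0), np.float64(-116.0), np.float64(63.0))]
236 [(np.float64(-97.0), np.float64(-115.0), np.float64(68.0)), (np.float64(-87.0), np.float64(-118.0), np.float64(62.0))]
238 [(np.float64(-97.0), np.float64(-116.0), np.float64(67.0)), (np.float64(-87.0), np.float64(-119.0), np.float64(63.0))]
240 [(np.float64(-96.0), np.float64(-102.0), np.float64(96.0)), (np.float64(-87.0), np.float64(-102.0), np.float64(96.0))]
242 [(np.float64(-96.0), np.float64(-102.0), np.float64(98.0)), (np.float64(-87.0), np.float64(-102.0), np.float64(99.0))]
246 [(np.float64(-96.0), np.float64(-102.0), np.float64(102.0)), (np.float64(-88.0), np.float64(-102.0), np.float64(102.0))]
260 [(np.float64(-95.0), np.float64(-102.0), np.float64(114.0)), (np.float64(-88.0), np.float64(-102.0), np.float64(114.0))]
low pts [0.0759 0.076  0.0765 0.0798 0.0831 0.0858 0.0868 0.089  0.091  0.0925
 0.0927 0.0929 0.093  0.0932 0.0935]
361 [np.float64(232.1784963619873), np.float64(239.779755259756)]
```

View pics/c4.png

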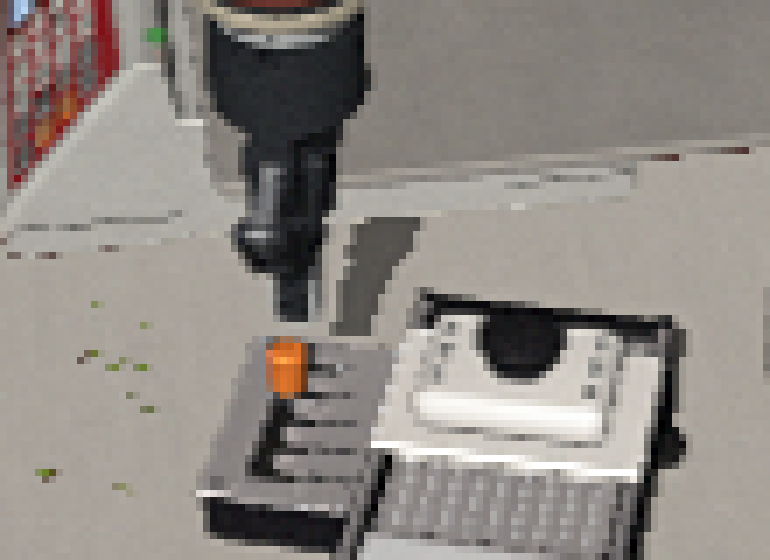

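servo_tool(rows=[[[0,0,-0.8],[0,0,0],-1],[[0,0,-1.5],[0,0,0],-1],[[0,0,-1.5],[0,0,0],-1]])

```text
time_s: 7.15
eef_pos: [0.4804, -0.286, 0.0553]
ee_rot: [[0.939, -0.344, -0.001], [-0.344, -0.939, 0.001], [-0.002, -0.0, -1.0]]
wrist_force: [0.0, 0.1, -0.1]
grip_width: -0.0001
grip_force: 0.0
```

```bash
cat >> h.py <<'E'
def tip(f):
    P=cloud(f)
    for u in (240,258):
        c=P[:,u];i=[v for v in range(225,270) if c[v,2]>.071 and abs(tosl(c[v])[1]-tosl(state()["eef_pos"])[1]-.011)<.004]
        if i: print("tip",i[0],1000*np.r_[tosl(c[i[0]]),c[i[0],2]])
E
python3 - <<'E'
from h import *
s,f=wrist();print(s["eef_pos"],tosl(s["eef_pos"]),s["wrist_force"]);look(f);tip(f)
E
```

```text
[ 0.4804 -0.286   0.0553] [-0.0934 -0.1128] [ 0.0309  0.1072 -0.1078]
knob sl mm [ -68.0091 -108.3486] n 1672 ext [ -75.5431 -117.3926  -59.5584 -103.4051]
grip sl mm [-73.1661 -13.92  ] n 4654
tip 240 [ -96.5167 -101.7157   81.7827]
tip 240 [ -88.0875 -101.7894   81.7805]
```

servo_tool(rows=[[[0,0,-0.4],[0,0,0],-1],[[-0.13,-0.38,-0.4],[0,0,0],-1],[[-0.27,-0.75,-0.4],[0,0,0],-1],[[-0.4,-1.13,-0.4],[0,0,0],-1],[[-0.54,-1.5,-0.4],[0,0,0],-1],[[-0.67,-1.88,-0.4],[0,0,0],-1],[[-0.81,-2.26,-0.4],[0,0,0],-1],[[-0.94,-2.63,-0.4],[0,0,0],-1],[[-1.08,-3.0,-0.4],[0,0,0],-1],[[-1.21,-3.39,-0.4],[0,0,0],-1],[[-1.35,-3.76,-0.4],[0,0,0],-1],[[-1.48,-4.14,-0.4],[0,0,0],-1],[[-1.48,-4.14,-0.4],[0,0,0],-1]])

```text
time_s: 8.82
eef_pos: [0.466, -0.3283, 0.0523]
ee_rot: [[0.939, -0.345, 0.0], [-0.345, -0.939, -0.0], [0.0, 0.0, -1.0]]
wrist_force: [0.3, 0.1, 0.2]
grip_width: 0.0004
grip_force: 0.0
```

Run:
```python
from h import *
s,f=wrist();print(s["eef_pos"],tosl(s["eef_pos"]),s["wrist_force"]);look(f);tip(f);cv2.imwrite("pics/w5.png",f["pixels"])
```

```text
[ 0.466  -0.3283  0.0523] [-0.0488 -0.1121] [0.3041 0.0783 0.1512]
knob sl mm [ -25.2891 -108.0496] n 1700 ext [ -32.5787 -117.1015  -17.1128 -103.2512]
grip sl mm [-70.986  -13.6707] n 5121
tip 240 [ -51.9381 -101.7485   77.5423]
tip 240 [ -43.4263 -101.9333   77.3482]
```

View pics/w5.png

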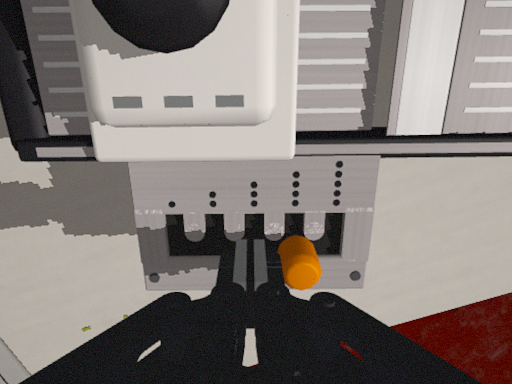

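The knob at (297,262) now stands opposite the four-dot notch, between the teeth at 274 and 314. Next I'll go round to its outer side and push it towards the rail.

servo_tool(rows=[[[0.34,0.94,0],[0,0,0],-1],[[-1.2,1.5,0],[0,0,0],-1],[[-2.77,2.05,0],[0,0,0],-1],[[-3.3,0.5,0],[0,0,0],-1],[[-3.92,-1.15,0],[0,0,0],-1],[[-3.92,-1.15,0],[0,0,0],-1],[[-3.55,-1.28,0],[0,0,0],-1],[[-3.17,-1.42,0],[0,0,0],-1],[[-2.8,-1.55,0],[0,0,0],-1],[[-2.5,-1.65,0],[0,0,0],-1],[[-2.18,-1.77,0],[0,0,0],-1],[[-1.87,-1.88,0],[0,0,0],-1],[[-1.56,-1.99,0],[0,0,0],-1],[[-1.56,-1.99,0],[0,0,0],-1]])

```text
time_s: 10.62
eef_pos: [0.4509, -0.3476, 0.0522]
ee_rot: [[0.939, -0.344, 0.0], [-0.344, -0.939, -0.0], [0.0, -0.0, -1.0]]
wrist_force: [-1.1, 0.9, 0.7]
grip_width: 0.0002
grip_force: 0.1
```

Run:
```python
from h import *
s,f=wrist();print(s["eef_pos"],1000*tosl(s["eef_pos"]),s["wrist_force"]@np.c_[np.r_[R[:,0],0],np.r_[R[:,1],0]]);look(f);cv2.imwrite("pics/w6.png",f["pixels"])
```

```text
[ 0.4509 -0.3476  0.0522] [ -25.4681 -119.8058] [-0.4949 -1.3723]
knob sl mm [-24.4385 -96.7794] n 1788 ext [ -32.3666 -105.4773  -16.5215  -90.7297]
grip sl mm [-70.6216 -17.985 ] n 1773
```

servo_tool(rows=[[[0.09,-0.03,0],[0,0,0],-1],[[0.19,-0.07,0],[0,0,0],-1],[[0.28,-0.1,0],[0,0,0],-1],[[0.28,-0.1,0],[0,0,0],-1]])

```text
time_s: 11.18
eef_pos: [0.4533, -0.3487, 0.0522]
ee_rot: [[0.939, -0.344, -0.0], [-0.344, -0.939, -0.0], [-0.0, 0.0, -1.0]]
wrist_force: [-1.9, 1.1, 0.8]
grip_width: 0.0002
grip_force: 0.8
```

Run:
```python
from h import *
s,f=wrist();print(s["eef_pos"],1000*tosl(s["eef_pos"]),s["wrist_force"]@np.c_[np.r_[R[:,0],0],np.r_[R[:,1],0]]);look(f);cv2.imwrite("pics/w6.png",f["pixels"])
```

```text
[ 0.4533 -0.3487  0.0522] [ -25.3039 -117.1972] [-0.4303 -2.1714]
knob sl mm [-24.3708 -94.381 ] n 1783 ext [ -32.2575 -103.2823  -16.3703  -88.3294]
grip sl mm [-70.3318 -16.496 ] n 2895
```

View pics/w6.png

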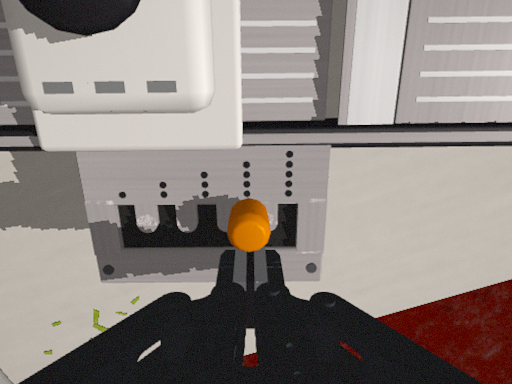

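The knob at (249,225) is between the teeth of the four-dot notch. The force is still only friction, so I'll keep going to the stop.

servo_tool(rows=[[[0.09,-0.03,0],[0,0,0],-1],[[0.14,-0.05,0],[0,0,0],-1],[[0.14,-0.05,0],[0,0,0],-1]])

```text
time_s: 11.6
eef_pos: [0.4538, -0.3489, 0.0521]
ee_rot: [[0.939, -0.344, -0.002], [-0.344, -0.939, 0.001], [-0.002, -0.0, -1.0]]
wrist_force: [-6.3, 2.2, 3.1]
grip_width: 0.0002
grip_force: 3.3
```

servo_tool(rows=[[[0.05,-0.02,0],[0,0,0],-1],[[0.09,-0.03,0],[0,0,0],-1],[[0.09,-0.03,0],[0,0,0],-1]])

```text
time_s: 11.98
eef_pos: [0.4541, -0.349, 0.0521]
ee_rot: [[0.939, -0.344, -0.003], [-0.344, -0.939, 0.001], [-0.003, -0.0, -1.0]]
wrist_force: [-8.6, 2.5, 6.6]
grip_width: -0.0
grip_force: 4.7
```

Run:
```python
from h import *
s,f=wrist();print(s["eef_pos"],1000*tosl(s["eef_pos"]),s["wrist_force"]@np.c_[np.r_[R[:,0],0],np.r_[R[:,1],0]]);look(f)
```

```text
[ 0.4541 -0.349   0.0521] [ -25.3084 -116.3386] [ 0.4918 -8.927 ]
knob sl mm [-24.4258 -94.2778] n 1786 ext [ -32.3314 -103.0744  -16.4097  -88.3049]
grip sl mm [-70.2736 -15.927 ] n 3362
```

servo_tool(rows=[[[-0.4,0.14,0],[0,0,0],-1],[[-1.4,0.5,0.5],[0,0,0],-1],[[-1.4,0.5,5],[0,0,0],-1],[[-1.4,0.5,9],[0,0,0],-1]])

```text
time_s: 12.52
eef_pos: [0.4414, -0.3442, 0.1438]
ee_rot: [[0.939, -0.344, 0.001], [-0.344, -0.939, -0.0], [0.001, 0.0, -1.0]]
wrist_force: [0.5, -0.3, -0.2]
grip_width: -0.0002
grip_force: 0.0
```

Run:
```python
from h import *
s=state();print(s["joint_positions"],s["eef_pos"])
f=grab_frame("side");look(f)
P=cloud(f);b=(P[...,2]>.13)&(P[...,1]>-.28)&(P[...,1]<.1)&(P[...,0]>.5)&(P[...,0]<.8)&(f["z_map"]>0)
print(np.percentile(P[b],[0.5,5,50,99],axis=0))
```

```text
[ 0.6739  0.201  -0.103   1.7699  0.0221  1.171  -1.3577] [ 0.4414 -0.3442  0.1438]
knob sl mm [-17.7624 -95.6403] n 42 ext [ -29.4417 -105.4902  -15.6051  -88.6658]
grip sl mm [-67.9853   1.637 ] n 80
[[ 0.5234 -0.2744  0.1324]
 [ 0.5971 -0.223   0.1529]
 [ 0.7497  0.0168  0.4435]
 [ 0.7989  0.0968  0.7244]]
```

Run:
```python
from h import *
s,f=wrist();P=cloud(f);Rr=np.array(s["ee_rot"]);Q=(P-np.array(s["eef_pos"]))@Rr*1000
m=(f["z_map"]>0)&(f["z_map"]<.17)&(np.arange(384)[:,None]>230)
q=Q[m]
for lo in range(-110,-10,8):
    b=q[(q[:,2]>lo)&(q[:,2]<=lo+8)&(abs(q[:,0])<60)]
    if len(b)>5: print("above TCP",-lo-8,"..",-lo,"y",np.percentile(b[:,1],[1,99]).round(),"x",np.percentile(b[:,0],[1,99]).round(),len(b))
```

```text
above TCP 102 .. 110 y [-53.  55.] x [11. 18.] 1930
above TCP 94 .. 102 y [-53.  56.] x [ 4. 17.] 7478
above TCP 86 .. 94 y [-47.  50.] x [-1. 17.] 5903
above TCP 78 .. 86 y [-41.  43.] x [-10.  16.] 5017
above TCP 70 .. 78 y [-35.  38.] x [-9. 13.] 5553
above TCP 62 .. 70 y [-29.  31.] x [-9. 13.] 2057
above TCP 54 .. 62 y [-12.  16.] x [-11.  12.] 842
above TCP 46 .. 54 y [-12.  15.] x [ 6. 11.] 702
above TCP 38 .. 46 y [-12.  15.] x [ 6. 11.] 622
above TCP 30 .. 38 y [-12.  14.] x [ 6. 11.] 543
above TCP 22 .. 30 y [-11.  13.] x [ 6. 11.] 205
```

servo_tool(rows=[[[5,1.7,1],[0,0,0],-1],[[10.5,3.6,1],[0,0,0],-1],[[15.75,5.46,0.5],[0,0,0],-1],[[15.75,5.46,-3],[0,0,0],-1],[[15.75,5.46,-6],[0,0,0],-1],[[15.75,5.46,-8.2],[0,0,0],-1],[[15.75,5.46,-8.2],[0,0,0],-1]])

```text
time_s: 13.5
eef_pos: [0.5977, -0.2891, 0.0582]
ee_rot: [[0.939, -0.344, -0.003], [-0.344, -0.939, 0.002], [-0.003, -0.0, -1.0]]
wrist_force: [0.3, -0.1, 0.8]
grip_width: 0.0
grip_force: 0.0
```

Run:
```python
from h import *
s,f=wrist();print(s["eef_pos"],1000*tosl(s["eef_pos"]),s["wrist_force"]);look(f);tip(f);cv2.imwrite("pics/w7.png",f["pixels"])
P=cloud(f);sl=tosl(P)*1000;m=(f["z_map"]>0)&(P[...,2]>.094)&(P[...,2]<.1)&(f["pixels"].min(-1)>100)&(abs(sl[...,1])<70)&(sl[...,0]<-20)&(np.arange(384)[:,None]<235)
print("block",np.percentile(sl[m],[2,98],axis=0))
```

```text
[ 0.5977 -0.2891  0.0582] [-130.0478   -1.3654] [ 0.3429 -0.098   0.7688]
grip sl mm [-80.9561   5.4193] n 7229
tip 240 [-133.1699    9.3673   83.9074]
tip 240 [-124.68      9.034    83.4204]
block [[-103.3977   18.6468]
 [ -42.1885   42.4624]]
```

View pics/w7.png

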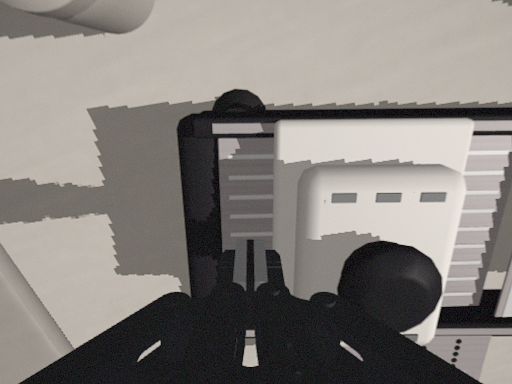

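The fingers at (250,260) stand just behind the guard, whose block starts at column 300. I'll push slowly.

servo_tool(rows=[[[0,0,0.4],[0,0,0],-1],[[-0.17,-0.47,0.4],[0,0,0],-1],[[-0.3,-0.85,0.4],[0,0,0],-1],[[-0.42,-1.18,0.4],[0,0,0],-1],[[-0.57,-1.6,0.4],[0,0,0],-1],[[-0.76,-2.13,0.4],[0,0,0],-1],[[-0.96,-2.68,0.4],[0,0,0],-1],[[-1.16,-3.23,0.4],[0,0,0],-1],[[-1.35,-3.78,0.4],[0,0,0],-1],[[-1.55,-4.33,0.4],[0,0,0],-1],[[-1.75,-4.88,0.4],[0,0,0],-1],[[-1.94,-5.43,0.4],[0,0,0],-1],[[-2.14,-5.98,0.4],[0,0,0],-1],[[-2.34,-6.53,0.4],[0,0,0],-1],[[-2.53,-7.08,0.4],[0,0,0],-1],[[-2.73,-7.63,0.4],[0,0,0],-1],[[-2.93,-8.18,0.4],[0,0,0],-1],[[-3.12,-8.73,0.4],[0,0,0],-1],[[-3.32,-9.28,0.4],[0,0,0],-1],[[-3.47,-9.7,0.4],[0,0,0],-1]])

```text
time_s: 16.05
eef_pos: [0.5656, -0.3862, 0.065]
ee_rot: [[0.939, -0.343, 0.002], [-0.343, -0.939, 0.001], [0.002, -0.001, -1.0]]
wrist_force: [2.3, 4.3, 6.9]
grip_width: 0.0003
grip_force: 3.5
```

Run:
```python
from h import *
s,f=wrist();print(s["time_s"],s["eef_pos"],1000*tosl(s["eef_pos"]),s["wrist_force"]);look(f);look(grab_frame("side"))
```

```text
16.05 [ 0.5656 -0.3862  0.065 ] [-27.8479   1.1315] [2.2827 4.3044 6.8557]
grip sl mm [15.7634  6.1739] n 5564
knob sl mm [-18.1479 -95.9253] n 41 ext [ -29.5574 -106.1222  -14.2931  -89.0009]
grip sl mm [21.1533  1.0223] n 107
```

servo_tool(rows=[[[-0.1,-0.3,0],[0,0,0],-1],[[-0.22,-0.62,0],[0,0,0],-1],[[-0.34,-0.95,0],[0,0,0],-1],[[-0.45,-1.25,0],[0,0,0],-1],[[-0.45,-1.25,0],[0,0,0],-1],[[-0.1,-0.3,0],[0,0,0],-1],[[0.3,0.8,0],[0,0,0],-1],[[0.6,1.8,4],[0,0,0],-1],[[0.6,1.8,10],[0,0,0],-1],[[-2,1.8,16],[0,0,0],-1],[[-7,1.8,20],[0,0,0],-1],[[-12,0,24],[0,0,0],-1],[[-14,-2,26],[0,0,0],-1],[[-14,-2,26],[0,0,0],-1]])

```text
time_s: 17.9
eef_pos: [0.4225, -0.4092, 0.3267]
ee_rot: [[0.937, -0.349, 0.002], [-0.349, -0.937, -0.004], [0.003, 0.003, -1.0]]
wrist_force: [0.4, 0.5, 0.1]
grip_width: -0.0001
grip_force: 0.0
```

Run:
```python
from h import *
s,f=wrist();print(s["time_s"],s["eef_pos"],s["wrist_force"]);look(f);look(grab_frame("side"));cv2.imwrite("pics/w8.png",f["pixels"])
```

```text
17.9 [ 0.4225 -0.4092  0.3267] [0.3738 0.456  0.1187]
knob sl mm [-23.8592 -96.5384] n 209 ext [ -31.7404 -104.8243  -15.9998  -88.8349]
grip sl mm [34.2577 -1.923 ] n 1216
knob sl mm [-18.1479 -95.9253] n 41 ext [ -29.7774 -105.4602  -15.1719  -89.2261]
grip sl mm [38.8012  0.1117] n 94
```

View pics/w8.png

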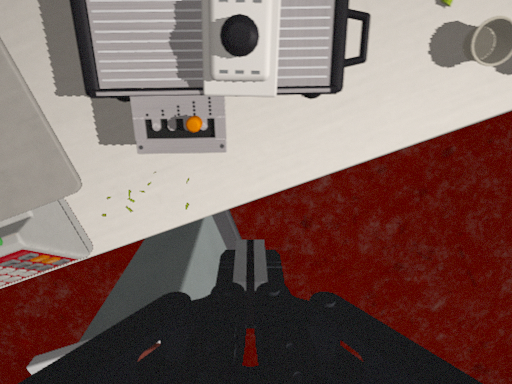

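The guard, with its grip at (240,35), covers the blade at slicer x ≈ 34 mm and lies flat. The knob at (194,124) is home in the four-dot notch, and the arm is clear.

```bash
python3 -c "
from bench import *
print(job_done())"
```

```text
the job is handed in; nothing more can be done
None
```

The job is handed in: the knob is pushed home against the stop of the four-dot notch, and the guard lies flat over the blade, about 3 mm past its middle, with the arm clear at about 18 s of the 48 s allowed; the hand-in returned no verdict.

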